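# Crank the glued carton tight in the bench press

### The job

The flaps of the small carton have just been glued: stand it upright in the bed of the hand-cranked press, lengthways between the platen and the fence, and let go of it. Then take the crank knob and turn it clockwise (seen from above), through the heavy point in each turn, at a steady, unhurried pace (never, even for a moment, faster than a turn in one and a half seconds), never letting it fly back, until you feel the platen clamp the carton firmly against the fence; do not crush it, then let go and leave it clamped. Leave the other things on the bench where they are.

Things in the scene. Friction and masses are not known exactly. Their poses are not given: they have to be found in the camera images.
- carton_center (a point): centre of the plain cardboard carton, 60 mm (its x) by 90 mm (its y) by 70 mm high, about 0.45 kg, loose on the bench; z up. Its two ends (+y, -y) are alike. A clamp of about 60 N is right for the glue; under 25 N is too slack, over 110 N crushes it.
- press: hand-cranked press, fixed; origin on the bench top; z up, y from the crank end (-y) to the fence (+y). The base plate's top, 20 mm above the bench, is the bed's floor. Two guides 12 mm high run along the bed from y = -30 to +105 mm, 68 mm apart (inner faces at x = +-34 mm). The green gear housing, top 80 mm above the bench, carries the crank at y = -200 mm.
- fence_face (a point): middle of the fence block's front (faces -y of the press), 55 mm above the bench, at y = 128 to 148 mm of the press; the fence is 90 mm wide and 65 mm high. A stiff rubber pad 64 mm wide and 50 mm high, screwed out by its user, stands 8 to 16 mm proud of it and takes the carton; how far is not measured. It yields 1 mm for each 50 N.
- fence: the fence with its pad; origin under the fence block's front, on the bed's floor, axes as the press
- platen_face (a point): middle of the platen's pressing face (faces +y of the press), 50 mm above the bench; the platen is 56 mm wide, 14 mm thick, its top 77 mm above the bench. The crank drives it towards the fence by 30 mm a turn; it starts at about y = -12 mm of the press, 0.9 to 2.3 turns before it clamps the carton.
- platen: the platen itself; origin under its pressing face on the bed's floor, axes as the press
- crank_hub (a point): point on the crank's upright axis, level with the middle of the knob, 141 mm above the bench; nothing stands there higher than the crank arm (top 116 mm above the bench)
- knob_grip (a point): middle of the crank's upright knob, a black cylinder 24 mm in diameter and 50 mm high (116 to 166 mm above the bench), 65 mm from the crank's axis. It spins freely on its pin, so the hand need not turn with it. Clamping adds about 0.75 N at the knob for each 10 N on the carton.
- crank (a joint): crank angle q in rad, growing clockwise seen from above; 0 with the knob on the press's +x side; starts between -1 and 1. Free load at the knob in slow turning: about 10 + 5.4 sin q - 1.25 sin 2q N (heavy point near 1.9 rad, where the cam pushes the sprung plunger back). Let go, it holds itself (at most it gives a little). From touch to crushing is only about 0.5 rad.
- tape_roll: bystander: tape roll 90 mm across, 48 mm high, origin under its centre
- pen_pot: bystander: steel pot with pens, 72 mm across, 90 mm high (pens to 145 mm), origin under its centre
- tape_measure: bystander: black tape measure 70 x 36 x 62 mm, origin under its centre
- marker: bystander: marker pen 130 mm long, 14 mm thick, lying, origin under its centre
- screwdriver: bystander: screwdriver lying on the bench
Things that resemble listed ones, but are neither listed nor needed, are in the scene too. What is shaped like the part that bears carton_center but pink is not meant.

How it is judged:
By the outcome, as a careful person would: the job done as asked, in the order asked, and still so for the second after the job is handed in, with the robot touching nothing.
It also fails if it takes over 72 s, if anything falls off the work surface, if the arm or the gripper's body presses on something with over 40 N, if the wrist force passes 120 N, or if a joint passes its speed limit or range.

### The arm

A 6-joint arm with a two-finger parallel gripper is mounted at the origin on the work surface. World frame = base frame: x ahead of the robot, y to its left, z up, the work surface at z = 0. Lengths are in m, angles in rad, forces in N, time in s.
With the tool pointing down it reaches from about 0.425 to 1.125 m from the base axis. Payload 14.9 kg.
Tool frame: the origin (TCP) lies at the centre of the arm's flange, where the gripper is bolted on; the fingertips stand 191 mm ahead of it and the grasp point (between the pads) lies 172 mm ahead of it (r.tcp_to_grasp is the distance from the TCP to the grasp point, in m); z points along the fingers, y is the direction in which the jaws open and shut (so a half turn about z gives the same grasp; the last joint's range is limited). The gripper opens to 91 mm and grips with 3 to 60 N. Pads are 32 mm wide; open, the fingers measure 118 mm over their backs; the gripper's body (76 mm by 178 mm) begins 60 mm behind the grasp point.
Start: joints at [1.125, 0.379, 1.734, -0, 1.028, -0.033], TCP at [0.281, 0.641, 0.405] pointing down, gripper open.
Joint ranges: [-2.77, 2.77], [-0.74, 2.19], [0, 2.66], [-1.06, 4.2], [0.31, 2.87], [-3.08, 3.08]. Speed limits (rad/s): [1.89, 1.89, 2.39, 3.14, 3.14, 3.14].

### API

Orientations are given as [roll, pitch, yaw] about the fixed x, y, z axes, in that order (R = Rz(yaw) Ry(pitch) Rx(roll)).
In Python, from cell import observe, imaging, order, r gives the robot as it stands. The module is installed in compiled form; this text tells all that it offers.
- The arm moves only by the tool jog_arm, never from a script. Its argument "steps" is a list of rows, each a list of 7 numbers: the shift along the world's x, y, z in mm, then the turn, a rotation vector about the world's x, y, z in degrees, then the opening, from 0 (shut) to 1 (fully open). A call has 1 to 5 rows; each row shifts and turns the pose as measured when the row begins; what a row does not reach is not made up. A row lasts 1/8 s, in which the tool goes at most 62.5 mm and 10.7 degrees, less where a joint would pass 70% of its speed; a pose out of reach is approached as far as the arm can. A call with a gripper value outside its range is refused whole. The fingers move at their own pace and stop on an object; "grip_force" is the grip in N (left out, the last holds). Time passes only in rows, so rows that do not move let the fingers close. It gives the time, the measured TCP pose, the force and the opening at its end, in the units of the state.
- observe(): the state, without advancing time (a new reading comes with each control period).
- imaging.grab_frame(name): name is "side" or "top"; returns the picture (480x640x3 uint8, red, green, blue); there is no depth.
- imaging.calibration(name): a dict with "camera_matrix" (3x3 intrinsics, pixels), "rvec" (rotation vector, rad) and "tvec" (3), from world to camera coordinates, as OpenCV has them. Camera axes: x right, y down, z forward; pixel columns grow to the right and rows downward; lengths in m; the calibration is good to about 2 mm. A picture is of the moment at which its call begins. calibration takes no time and is no camera call.
- order.close_job(): hands the job in, once; it reports no verdict.
Trained networks look in the newest picture that a camera, given by its name, has taken for a name from the list of things; names that differ only in an ending like _2 or _b are one class to them, and where a whole thing is asked for, a point or a joint stands for the part that bears it (a point fixed in the world has none). Each returns a list of dicts, best first, with "conf" (0 to 1); they miss things now and then, are a little off and sometimes report something else, mostly with a low value. They report only what shows in the picture. A call takes as long as a camera call. They do not tell look-alikes from the thing itself.
- imaging.regions_of(label, camera): "region" (480x640 bool, what is visible of it).
- imaging.mark_of(label, camera): "at" ([x, y, z] in m, in world coordinates, good to about 4 mm: a listed point, or the origin of a listed thing).
The state is a dict: "clock": time; "joints": joint angles; "joint_vel": joint speeds; "joint_efforts": joint torques, N m; "eef_pos": TCP position; "orientation": TCP orientation; "force": force on the tool from outside, world axes, zero at the start; "wrist_torque": the same for the moment, N m; "grip_width": opening from 0.0 (shut) to 1.0 (fully open).
Only numpy, scipy, OpenCV 4.12 (cv2) and the standard library are available. Lean on these libraries where they do the work, as an engineer would, in place of code of your own. Each camera call takes 0.05 s, during which the arm holds its last target. There are 200 camera calls.

## Working session

There is one attempt and no reset: what is moved stays moved. The work goes in short steps, Python scripts to look and compute and a tool call to move; the robot and the scene stay as the last step left them, time stands still between calls to the robot, and variables do not carry over. Pictures are saved under pics/ and viewed, about 8 in all and at most 12, crops included, and the job is handed in when it is done.

Besides the shell and the picture viewer there is one more tool, called as a command line: name --pt "numbers of a row" for each row, then --argument value for the rest. jog_arm: Moves the arm, as the interface text tells. Its arguments: {"type":"object","properties":{"steps":{"type":"array"},"grip_force":{"type":"number"}},"required":["steps"]}

```bash
mkdir -p pics; cat > h.py <<'E'
import numpy as np, cv2
from cell import observe, imaging, order, r
def cal(n):
    c=imaging.calibration(n); return np.array(c["camera_matrix"],float),np.array(c["rvec"],float),np.array(c["tvec"],float)
def px(n,P):
    K,rv,t=cal(n); return cv2.projectPoints(np.array(P,float).reshape(-1,1,3),rv,t,K,None)[0].reshape(-1,2)
def onz(n,uv,z):
    K,rv,t=cal(n); R=cv2.Rodrigues(rv)[0]; C=-R.T@t.ravel()
    d=R.T@np.linalg.inv(K)@np.array([uv[0],uv[1],1.]); return C+d*(z-C[2])/d[2]
def save(n,f):
    im=imaging.grab_frame(n); cv2.imwrite('pics/'+f,im[:,:,::-1]); return im
E
python3 - <<'E'
from h import *
print(observe())
for n in("top","side"):
    save(n,n+'1.png')
    K,rv,t=cal(n); print(n,K[0,0],-cv2.Rodrigues(rv)[0].T@t.ravel())
    for l in["carton_center","press","fence_face","platen_face","crank_hub","knob_grip"]:
        print(n,l,[(np.round(d["at"],3).tolist(),round(d["conf"],2),px(n,d["at"])[0].round().tolist()) for d in imaging.mark_of(l,n)])
E
```

```text
{'clock': 0.0, 'joints': array([ 1.12473430e+00,  3.79379461e-01,  1.73475154e+00, -2.39958733e-05,
        1.02849398e+00, -3.33225243e-02]), 'joint_vel': array([ 0.00015896,  0.00088641, -0.00025559, -0.00031728,  0.00055298,
       -0.00088132]), 'joint_efforts': array([-4.68716724e-03, -7.63740492e+01, -4.34357750e+01,  6.48572948e-02,
        4.22951847e-02, -5.81563631e-05]), 'eef_pos': array([0.28072827, 0.64104739, 0.40412298]), 'orientation': array([-3.14056022e+00, -1.38644709e-05,  2.72886554e+00]), 'force': array([-0.0446987 , -0.0136912 ,  0.45753405]), 'wrist_torque': array([-0.0181802 , -0.05432502, -0.00052328]), 'grip_width': 1.0004224636571508}
top 460.2265036965345 [ 0.42314552 -0.05221337  1.24413506]
top carton_center [([0.503, 0.307, 0.037], 0.98, [186.0, 271.0]), ([0.36, 0.305, 0.04], 0.78, [184.0, 326.0]), ([0.576, -0.027, 0.052], 0.57, [313.0, 244.0]), ([0.637, -0.194, 0.143], 0.2, [381.0, 214.0])]
top press [([0.571, -0.012, -0.001], 0.92, [308.0, 248.0])]
top fence_face [([0.568, 0.125, 0.058], 0.9, [255.0, 246.0])]
top platen_face [([0.577, -0.031, 0.053],
[... 216 characters left out ...]
], 0.49, [380.0, 213.0])]
side 512.8873491118891 [ 0.17549416 -0.70432162  1.08456582]
side carton_center [([0.355, 0.305, 0.037], 0.9, [197.0, 200.0]), ([0.5, 0.31, 0.035], 0.77, [244.0, 180.0]), ([0.567, 0.127, 0.018], 0.18, [295.0, 217.0])]
side press [([0.576, -0.012, 0.0], 0.62, [323.0, 255.0])]
side fence_face [([0.564, 0.126, 0.054], 0.58, [294.0, 209.0])]
side platen_face [([0.573, -0.028, 0.049], 0.89, [325.0, 249.0]), ([0.569, 0.128, 0.02], 0.43, [295.0, 217.0]), ([0.382, 0.132, -0.001], 0.17, [233.0, 247.0])]
side crank_hub [([0.576, -0.213, 0.14], 0.83, [369.0, 281.0]), ([0.785, 0.112, -0.001], 0.28, [365.0, 196.0])]
side knob_grip [([0.641, -0.192, 0.141], 0.51, [388.0, 262.0])]
```

```bash
ls pics
```

```text
side1.png
top1.png
```

View pics/top1.png

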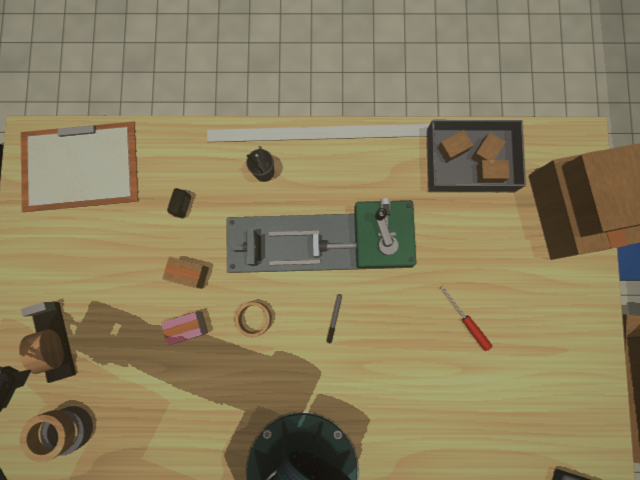

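View pics/side1.png

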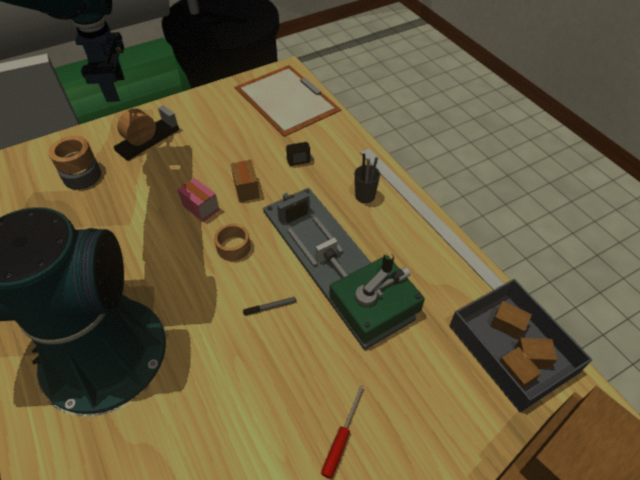

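The top view shows three kinds of carton:
- The plain carton at (186,271).
- The pink look-alike at (184,326).
- Smaller blocks in the tray at about (475,155).

The plain one at (186,271) fits the description. I'll confirm it in a crop and get the edges and yaw.

```bash
python3 - <<'E'
from h import *
a=cv2.imread('pics/top1.png'); b=cv2.imread('pics/side1.png')
c1=cv2.resize(a[245:355,150:220],None,fx=5,fy=5,interpolation=cv2.INTER_CUBIC)
c2=cv2.resize(a[190:280,220:425],None,fx=2.2,fy=2.2,interpolation=cv2.INTER_CUBIC)
c3=cv2.resize(b[140:220,170:330],None,fx=2.8,fy=2.8,interpolation=cv2.INTER_CUBIC)
o=np.zeros((560,800,3),np.uint8); o[:550,:350]=c1; o[:198,350:801]=c2[:,:450]; o[220:444,350:798]=c3
cv2.imwrite('pics/crop1.png',o)
# masks
from scipy.optimize import least_squares
M={}
for n in("top","side"):
    for l in("carton_center","press"):
        best=None
        for d in imaging.regions_of(l,n):
            m=d["region"]; ys,xs=np.nonzero(m); c=(xs.mean(),ys.mean())
            print(n,l,round(d["conf"],2),m.sum(),np.round(c,1))
            tgt={"top":(186,271),"side":(244,180)}[n]
            if l=="carton_center" and np.hypot(c[0]-tgt[0],c[1]-tgt[1])<12 and best is None: best=m
            if l=="press" and best is None: best=m
        M[n,l]=best
np.save('M.npy',M,allow_pickle=True)
def render(n,p,sz):
    s=np.array([[x,y,z] for x in(-1,1) for y in(-1,1) for z in(0,1)])*np.array([sz[0]/2,sz[1]/2,sz[2]])
    cy,sy=np.cos(p[2]),np.sin(p[2]); W=np.c_[p[0]+cy*s[:,0]-sy*s[:,1],p[1]+sy*s[:,0]+cy*s[:,1],s[:,2]]
    h=cv2.convexHull(((px(n,W)+.5)*8).astype(np.int32)); I=np.zeros((480*8,640*8),np.uint8); cv2.fillConvexPoly(I,h,1)
    return I[::8,::8]*0+cv2.resize(I.astype(np.float32),(640,480),interpolation=cv2.INTER_AREA)
def cost(p):
    return sum(np.abs(render(n,p,(.06,.09,.07))-M[n,"carton_center"]).sum() for n in("top","side") if M[n,"carton_center"] is not None)
from scipy.optimize import minimize
bst=min((minimize(cost,[.503,.307,y],method='Nelder-Mead',options=dict(initial_simplex=[[.503,.307,y],[.513,.307,y],[.503,.317,y],[.503,.307,y+.15]],maxiter=60)) for y in(-.4,-.2,0,.2)),key=lambda q:q.fun)
print(bst.x,bst.fun,np.degrees(bst.x[2]))
# press yaw from top mask: min area rect
for n in("top","side"):
    m=M[n,"press"]
    c=max(cv2.findContours(m.astype(np.uint8),0,2)[0],key=cv2.contourArea); print(n,cv2.minAreaRect(c))
E
```

```text
top carton_center 0.56 987 [185.  272.7]
top carton_center 0.55 1046 [183.6 327.8]
top press 0.86 11160 [324.5 239.9]
top press 0.65 698 [260.4 164.4]
side carton_center 0.97 1137 [198.2 199. ]
side carton_center 0.77 847 [244.8 180.2]
side carton_center 0.33 354 [325.6 249.6]
side press 0.6 10851 [345.8 269.6]
side press 0.44 390 [326.  249.7]
[ 0.50050254  0.30848947 -0.24887646] 106.875 -14.259571042863943
top ((319.8428955078125, 236.3578643798828), (70.31216430664062, 188.9140167236328), 87.1375961303711)
side ((347.4729309082031, 256.8319091796875), (178.3642578125, 84.0943374633789), 54.29330825805664)
```

View pics/crop1.png

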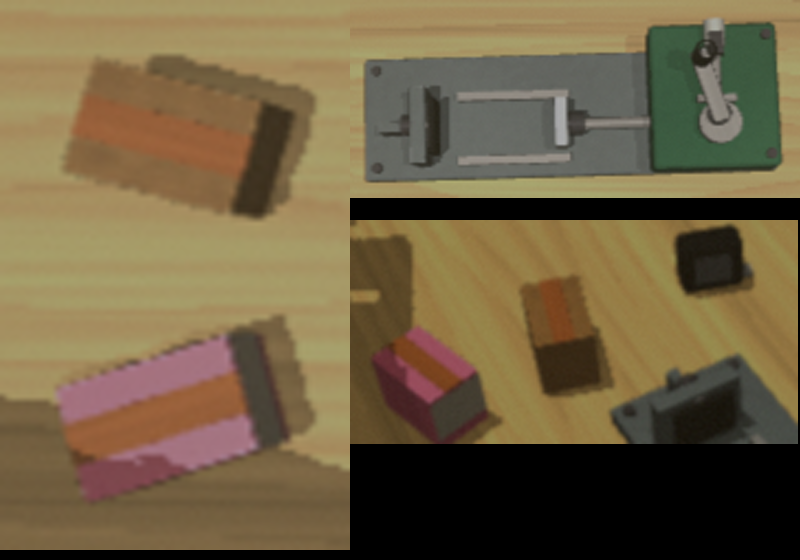

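The crop confirms the plain brown carton at top (186,271), side (244,180), yaw about -14°. Next I'll fit the press frame from its bright guides.

```bash
python3 - <<'E'
from h import *
from scipy.optimize import least_squares
ims={n:cv2.imread(f'pics/{n}1.png') for n in("top","side")}
# guide model lines: template matching of a synthetic brightness pattern: guides (bright) vs bed (dark)
G=np.mgrid[-60:61:1,-25:101:1.].reshape(2,-1).T  # local x,y mm
def world(p,L):
    c,s=np.cos(p[2]),np.sin(p[2]); return np.c_[p[0]+c*L[:,0]-s*L[:,1],p[1]+s*L[:,0]+c*L[:,1],L[:,2]]
def samp(n,W):
    g=cv2.cvtColor(ims[n],cv2.COLOR_BGR2GRAY).astype(np.float32); q=px(n,W).astype(np.float32)
    return cv2.remap(g,q[:,:1].copy(),q[:,1:].copy(),cv2.INTER_CUBIC).ravel()
p0=[.572,-.012,.033]
for n in("top","side"):
    # profile across x at guide-top height, averaged over y 10..95
    for yaw in (0.01,.02,.03,.04,.05):
        prof=[]
        xs=np.arange(-60,61,1.)
        for x in xs:
            L=np.c_[np.full(80,x/1e3),np.linspace(.015,.095,80),np.full(80,.032)]
            prof.append(samp(n,world([p0[0],p0[1],yaw],L)).mean())
        prof=np.array(prof); h=len(xs)//2
        a,b=xs[:h][prof[:h].argmax()],xs[h:][prof[h:].argmax()]
        w=lambda s,m:(s*m**6).sum()/(m**6).sum()
        print(n,yaw,'peaks',a,b,round(w(xs[:h],prof[:h]),1),round(w(xs[h:],prof[h:]),1),prof[:h].max().round(),prof[h:].max().round())
    # along-guide profile, for end at y=105 (drop) 
    for sx in(-1,1):
        ys=np.arange(60,130,1.)
        pr=np.mean([samp(n,world([p0[0],p0[1],.03],np.c_[np.full(70,(sx*37+d)/1e3),ys/1e3,np.full(70,.032)])) for d in(-3,-2,-1,0,1,2,3)],0)
        print(n,sx,'end',ys[np.argmin(np.diff(pr))],pr[::3].round().astype(int).tolist())
c=[ims["top"][195:285,220:420],ims["side"][185:300,260:430]]
cv2.imwrite('pics/crop2.png',np.vstack([cv2.resize(c[0],(640,288),interpolation=cv2.INTER_CUBIC),np.hstack([cv2.resize(c[1],(458,310),interpolation=cv2.INTER_CUBIC),np.zeros((310,182,3),np.uint8)])]))
E
```

```text
top 0.01 peaks -41.0 37.0 -35.2 31.9 146.0 141.0
top 0.02 peaks -40.0 37.0 -35.0 32.2 146.0 141.0
top 0.03 peaks -40.0 38.0 -34.7 32.4 146.0 141.0
top 0.04 peaks -40.0 38.0 -34.4 32.6 145.0 141.0
top 0.05 peaks -39.0 38.0 -34.1 32.8 145.0 141.0
top -1 end 123.0 [121, 122, 124, 129, 128, 128, 129, 129, 130, 131, 131, 127, 122, 123, 122, 104, 104, 104, 104, 105, 105, 89, 69, 64]
top 1 end 104.0 [139, 139, 138, 138, 139, 138, 139, 139, 137, 139, 138, 139, 139, 140, 132, 109, 96, 101, 93, 86, 90, 93, 71, 66]
side 0.01 peaks -40.0 38.0 -33.2 32.7 103.0 104.0
side 0.02 peaks -40.0 38.0 -33.1 32.9 103.0 104.0
side 0.03 peaks -39.0 39.0 -32.9 33.1 103.0 103.0
side 0.04 peaks -39.0 39.0 -32.6 33.3 103.0 103.0
side 0.05 peaks -38.0 40.0 -32.4 33.5 103.0 103.0
side -1 end 117.0 [98, 97, 98, 99, 99, 97, 97, 96, 97, 98, 97, 96, 95, 97, 95, 87, 76, 74, 70, 61, 49, 43, 41, 38]
side 1 end 118.0 [95, 95, 95, 97, 98, 97, 95, 93, 94, 95, 96, 98, 97, 94, 91, 81, 72, 71, 67, 57, 47, 46, 44, 40]
```

View pics/crop2.png

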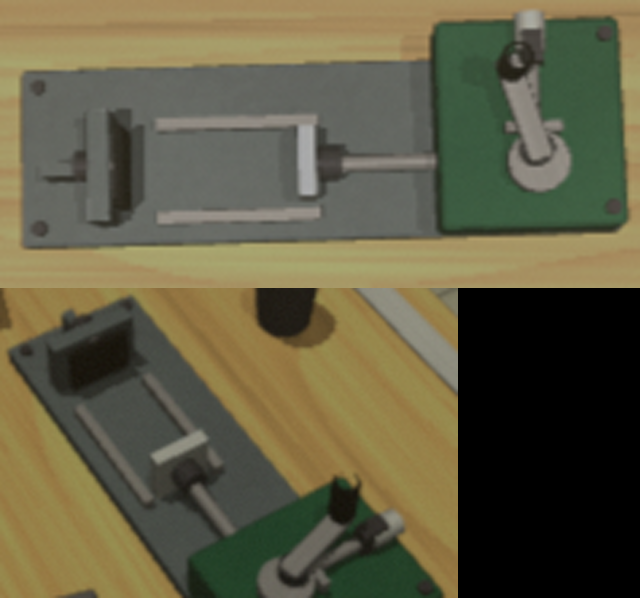

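```bash
python3 - <<'E'
from h import *
for n,prs in(("top",[((158,124),(315,119)),((158,217),(320,212)),((25,73),(430,61)),((25,246),(435,238))]),):
    for (a,b),z in zip(prs,(.032,.032,.02,.02)):
        A,B=[onz(n,(220+q[0]/3.2,195+q[1]/3.2),z) for q in(a,b)]
        d=A-B; print(A.round(4),B.round(4),'yaw',np.arctan2(-d[0],d[1]).round(4))
s=170/458
for (a,b),z in zip([((80,408),(150,502)),((148,376),(218,466)),((12,350),(185,597))],(.032,.032,.02)):
    A,B=[onz("side",(260+q[0]*s,185+(q[1]-288)*115/310),z) for q in(a,b)]
    d=A-B; print('side',A.round(4),B.round(4),'yaw',np.arctan2(-d[0],d[1]).round(4))
for n in("top","side"):
    print(n,[(np.round(d["at"],4),round(d["conf"],2)) for l in("carton_center","knob_grip","crank_hub") for d in imaging.mark_of(l,n)[:2]])
from scipy.spatial.transform import Rotation as R
o=observe(); print(o["clock"],R.from_euler('xyz',o["orientation"]).as_matrix().round(3))
E
```

```text
[0.6046 0.09   0.032 ] [ 0.6094 -0.0407  0.032 ] yaw 0.0364
[0.5269 0.0886 0.032 ] [ 0.5317 -0.0452  0.032 ] yaw 0.0356
[0.6495 0.2047 0.02  ] [ 0.6611 -0.1374  0.02  ] yaw 0.0341
[0.5032 0.2003 0.02  ] [ 0.5115 -0.141   0.02  ] yaw 0.0242
side [0.5297 0.086  0.032 ] [ 0.5336 -0.0471  0.032 ] yaw 0.0287
side [0.608  0.0885 0.032 ] [ 0.6103 -0.043   0.032 ] yaw 0.0172
side [0.509  0.1983 0.02  ] [ 0.5134 -0.1463  0.02  ] yaw 0.0126
top [(array([0.5031, 0.3073, 0.0369]), 0.98), (array([0.3605, 0.3052, 0.0397]), 0.78), (array([ 0.5773, -0.2147,  0.1386]), 0.63), (array([ 0.6402, -0.1907,  0.1388]), 0.49), (array([ 0.5779, -0.2159,  0.1412]), 0.72)]
side [(array([0.3547, 0.3054, 0.0371]), 0.9), (array([0.5005, 0.3096, 0.0354]), 0.77), (array([ 0.6408, -0.1921,  0.1414]), 0.51), (array([ 0.5761, -0.213 ,  0.1398]), 0.83), (array([ 7.847e-01,  1.116e-01, -7.000e-04]), 0.28)]
1.2 [[-0.916  0.401 -0.   ]
 [ 0.401  0.916 -0.   ]
 [ 0.    -0.    -1.   ]]
```

jog_arm --pt "28 -42 0 0 0 -10 1" --pt "28 -42 0 0 0 -10 1" --pt "28 -42 0 0 0 -10 1" --pt "28 -42 0 0 0 -10 1" --pt "28 -42 0 0 0 -10 1"

```text
clock: 1.82
eef_pos: [0.4224, 0.4273, 0.405]
orientation: [3.14, -0.001, 1.834]
force: [0.8, 1.0, -0.5]
grip_width: 1.004
```

jog_arm --pt "28 -42 0 0 0 -10 1" --pt "28 -42 0 0 0 -10 1" --pt "25 -38 0 0 0 -10 1" --pt "0 0 0 0 0 0 1"

```text
clock: 2.33
eef_pos: [0.5069, 0.2987, 0.4058]
orientation: [3.139, -0.001, 1.288]
force: [0.4, 0.0, -0.7]
grip_width: 1.001
```

```bash
cat >> h.py <<'E'
from scipy.spatial.transform import Rotation as Ro
def st(tag=''):
    o=observe(); m=Ro.from_euler('xyz',o["orientation"]).as_matrix()
    print(tag,'t',round(o["clock"],2),'tcp',(o["eef_pos"]*1000).round(1),'yaxis',np.degrees(np.arctan2(m[1,1],m[0,1])).round(2),'z',m[:,2].round(4),'F',o["force"].round(1),'grip',round(o["grip_width"],3)); return o
E
python3 -c "
from h import *
st();print(r.tcp_to_grasp)"
```

```text
t 2.33 tcp [506.9 298.7 405.8] yaxis -16.22 z [ 3.3e-03  5.0e-04 -1.0e+00] F [ 0.4  0.  -0.7] grip 1.001
0.172
```

jog_arm --pt "-5 10 -30 0 0.2 2 1" --pt "0 0 -45 0 0 0 1" --pt "0 0 -45 0 0 0 1" --pt "0 0 -30 0 0 0 1" --pt "0 0 0 0 0 0 1"

```text
clock: 2.95
eef_pos: [0.5005, 0.3114, 0.2533]
orientation: [3.14, -0.003, 1.332]
force: [-0.1, -0.4, 0.2]
grip_width: 0.996
```

```bash
python3 - <<'E'
from h import *
o=st()
a=save('top','t2.png');b=save('side','s2.png')
cv2.imwrite('pics/crop3.png',np.hstack([cv2.resize(a[210:320,130:240][:,:,::-1],(400,400),interpolation=cv2.INTER_CUBIC),cv2.resize(b[120:230,190:300][:,:,::-1],(400,400),interpolation=cv2.INTER_CUBIC)]))
E
```

```text
t 2.95 tcp [500.5 311.4 253.3] yaxis -13.69 z [ 0.0023  0.0027 -1.    ] F [-0.1 -0.4  0.2] grip 0.996
```

View pics/crop3.png

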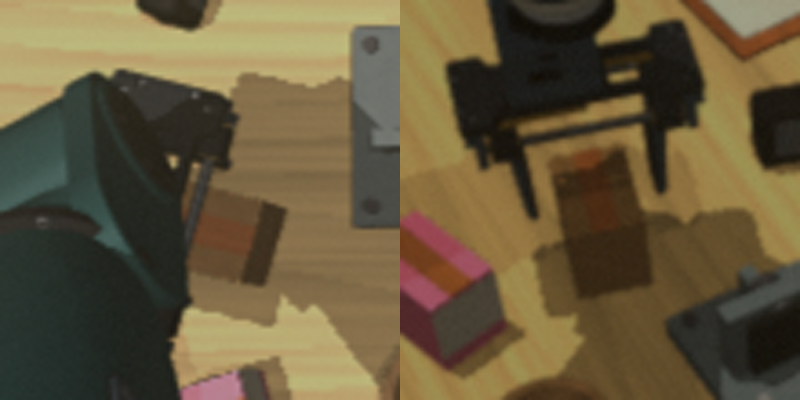

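The fingers straddle the brown carton and line up with it, with the pink one clear. Now I go down and grip.

jog_arm --pt "1 -3 -41 0 0 -0.5 1" --pt "0 0 0 0 0 0 1" --pt "0 0 0 0 0 0 0.5" --pt "0 0 0 0 0 0 0.5" --pt "0 0 0 0 0 0 0.5" --grip_force 20

```text
clock: 3.68
eef_pos: [0.505, 0.3111, 0.223]
orientation: [3.129, -0.014, 1.324]
force: [-2.7, 0.5, -1.0]
grip_width: 0.705
```

jog_arm --pt "0 0 0 0 0 0 0.5" --pt "0 0 0 0 0 0 0.5"

```text
clock: 3.92
eef_pos: [0.5047, 0.311, 0.2233]
orientation: [3.129, -0.013, 1.325]
force: [0.6, 0.7, -6.2]
grip_width: 0.657
```

```bash
python3 -c "
from h import *
st()"
```

```text
t 3.92 tcp [504.7 311.  223.3] yaxis -14.12 z [ 0.0152  0.01   -0.9998] F [ 0.6  0.7 -6.2] grip 0.657
```

```bash
python3 -c "
from h import *
o=st();print(o['joints'].round(3),o['joint_efforts'].round(1),o['wrist_torque'].round(2))
a=save('top','t3.png');b=save('side','s3.png')
cv2.imwrite('pics/crop4.png',np.hstack([cv2.resize(a[210:320,130:240][:,:,::-1],(400,400),interpolation=cv2.INTER_CUBIC),cv2.resize(b[120:230,190:300][:,:,::-1],(400,400),interpolation=cv2.INTER_CUBIC)]))
"
```

```text
t 3.92 tcp [504.7 311.  223.3] yaxis -14.12 z [ 0.0152  0.01   -0.9998] F [ 0.6  0.7 -6.2] grip 0.657
[5.130e-01 4.840e-01 2.003e+00 2.000e-03 6.360e-01 7.570e-01] [  0.  -74.4 -31.4   0.   -0.1   0. ] [-0.14  0.09 -0.03]
```

View pics/crop4.png

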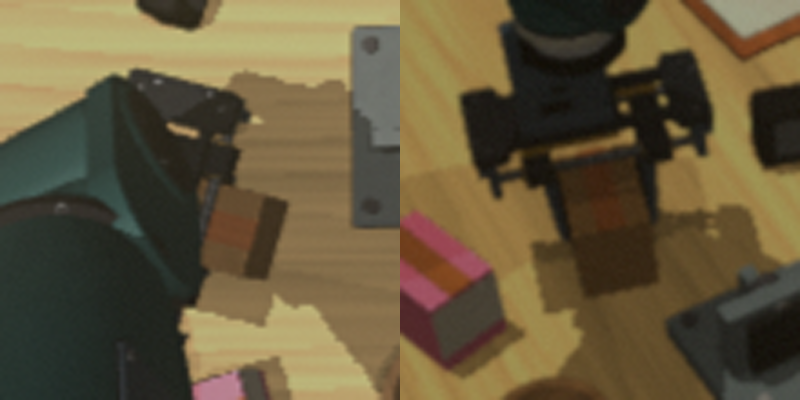

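jog_arm --pt "0 0 15 0 0 0 0.5" --pt "0 0 35 0 0 0 0.5" --pt "0 0 40 0 0 0 0.5" --pt "0 0 25 0 0 0 0.5" --pt "0 0 0 0 0 0 0.5"

```text
clock: 4.65
eef_pos: [0.5042, 0.3105, 0.3442]
orientation: [3.129, -0.013, 1.324]
force: [0.3, -0.3, -5.3]
grip_width: 0.658
```

```bash
python3 - <<'E'
from h import *
o=st(); g=o["eef_pos"]+.172*Ro.from_euler('xyz',o["orientation"]).as_matrix()[:,2]; print('grasp',g.round(4))
for n in("top","side"):
    imaging.grab_frame(n)
    print(n,[(np.round(d["at"],4),round(d["conf"],2)) for d in imaging.mark_of("carton_center",n)[:3]])
E
```

```text
t 4.65 tcp [504.2 310.5 344.2] yaxis -14.13 z [ 0.015   0.0098 -0.9998] F [ 0.3 -0.3 -5.3] grip 0.658
grasp [0.5067 0.3122 0.1722]
top [(array([0.3626, 0.3055, 0.0385]), 0.71), (array([0.5027, 0.303 , 0.157 ]), 0.67)]
side [(array([0.5049, 0.3047, 0.1534]), 0.91), (array([0.3581, 0.3073, 0.0382]), 0.9)]
```

jog_arm --pt "8 -30 0 0 0 3 0.5" --pt "12 -50 0 0 0 3 0.5" --pt "12 -50 0 0 0 3 0.5" --pt "12 -50 0 0 0 3 0.5" --pt "12 -50 0 0 0 2 0.5"

```text
clock: 5.48
eef_pos: [0.5584, 0.0759, 0.3342]
orientation: [-3.141, -0.006, 1.582]
force: [1.7, -0.5, -5.5]
grip_width: 0.657
```

jog_arm --pt "5 -30 0 0 0 1 0.5" --pt "0 0 0 0 0 0 0.5" --pt "0 0 0 0 0 0 0.5"

```text
clock: 5.85
eef_pos: [0.5632, 0.0421, 0.3307]
orientation: [-3.136, -0.006, 1.596]
force: [0.5, -0.5, -5.5]
grip_width: 0.66
```

```bash
python3 - <<'E'
from h import *
o=st(); g=o["eef_pos"]+.172*Ro.from_euler('xyz',o["orientation"]).as_matrix()[:,2]; print('grasp',g.round(4))
E
```

```text
t 5.85 tcp [563.2  42.1 330.7] yaxis 1.44 z [-0.0058  0.0062 -1.    ] F [ 0.5 -0.5 -5.5] grip 0.66
grasp [0.5622 0.0431 0.1587]
```

jog_arm --pt "4 2 -20 0.4 -1 0 0.5" --pt "0 0 -35 0 0 0 0.5" --pt "0 0 -7 0 0 0 0.5" --pt "0 0 0 0 0 0 0.5"

```text
clock: 6.35
eef_pos: [0.5669, 0.0474, 0.267]
orientation: [3.13, -0.013, 1.599]
force: [0.4, 0.3, -4.1]
grip_width: 0.658
```

```bash
python3 - <<'E'
from h import *
o=st(); g=o["eef_pos"]+.172*Ro.from_euler('xyz',o["orientation"]).as_matrix()[:,2]; print('grasp',g.round(4))
a=save('top','t4.png');b=save('side','s4.png')
cv2.imwrite('pics/crop5.png',np.hstack([cv2.resize(a[190:290,215:365][:,:,::-1],(400,267),interpolation=cv2.INTER_CUBIC),cv2.resize(b[170:270,250:400][:,:,::-1],(400,267),interpolation=cv2.INTER_CUBIC)]))
for n in("top","side"):
    print(n,[(np.round(d["at"],4),round(d["conf"],2)) for d in imaging.mark_of("carton_center",n)[:3]])
E
```

```text
t 6.35 tcp [566.9  47.4 267. ] yaxis 1.61 z [ 0.0112  0.0137 -0.9998] F [ 0.4  0.3 -4.1] grip 0.658
grasp [0.5688 0.0497 0.095 ]
top [(array([0.3595, 0.3055, 0.0369]), 0.87), (array([ 0.6373, -0.1907,  0.142 ]), 0.29), (array([ 0.5782, -0.2152,  0.1389]), 0.19)]
side [(array([0.3592, 0.3091, 0.0382]), 0.96), (array([0.5672, 0.0433, 0.0762]), 0.92)]
```

View pics/crop5.png

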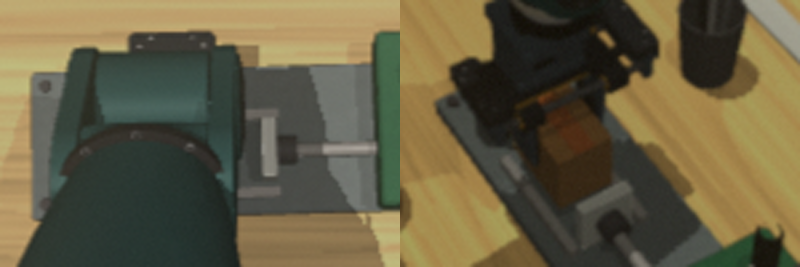

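jog_arm --pt "0 -2 -8 0 0 0 0.5" --pt "0 0 -8 0 0 0 0.5" --pt "0 0 0 0 0 0 0.5"

```text
clock: 6.92
eef_pos: [0.5674, 0.0447, 0.2519]
orientation: [3.126, -0.013, 1.598]
force: [-0.3, 0.5, -5.8]
grip_width: 0.658
```

```bash
python3 -c "
from h import *
o=st();print(o['wrist_torque'].round(2))"
```

```text
t 6.92 tcp [567.4  44.7 251.9] yaxis 1.56 z [ 0.015   0.0137 -0.9998] F [-0.3  0.5 -5.8] grip 0.658
[-0.09  0.1   0.01]
```

jog_arm --pt "0 0 -5 0 0 0 0.5" --pt "0 0 -2 0 0 0 0.5" --pt "0 0 0 0 0 0 0.5"

```text
clock: 7.3
eef_pos: [0.5675, 0.0446, 0.2444]
orientation: [3.126, -0.013, 1.598]
force: [-1.1, -0.3, -5.3]
grip_width: 0.659
```

```bash
python3 -c "
from h import *
o=st();print(o['wrist_torque'].round(2))"
```

```text
t 7.3 tcp [567.5  44.6 244.4] yaxis 1.56 z [ 0.0148  0.0137 -0.9998] F [-1.1 -0.3 -5.3] grip 0.659
[-0.09  0.08  0.04]
```

Force unchanged, so the bottom should still be about 1 mm above the bed. I'll ease down, watching the force.

jog_arm --pt "0 0 -1.5 0 0 0 0.5" --pt "0 0 0 0 0 0 0.5"

```text
clock: 7.55
eef_pos: [0.568, 0.0448, 0.2438]
orientation: [3.126, -0.013, 1.598]
force: [-0.3, 0.6, -5.2]
grip_width: 0.658
```

jog_arm --pt "0 0 -1 0 0 0 0.5" --pt "0 0 0 0 0 0 0.5"

```text
clock: 7.8
eef_pos: [0.5682, 0.0449, 0.2437]
orientation: [3.126, -0.014, 1.598]
force: [-0.1, -0.3, -5.9]
grip_width: 0.652
```

jog_arm --pt "0 0 -3 0 0 0 0.5" --pt "0 0 0 0 0 0 0.5"

```text
clock: 8.05
eef_pos: [0.5689, 0.0449, 0.2421]
orientation: [3.125, -0.014, 1.598]
force: [-0.4, -0.2, -4.9]
grip_width: 0.657
```

jog_arm --pt "-1.5 0 -3 0 0 0 0.5" --pt "0 0 0 0 0 0 0.5"

```text
clock: 8.3
eef_pos: [0.5687, 0.0449, 0.2408]
orientation: [3.121, -0.014, 1.599]
force: [-0.6, 0.5, -5.7]
grip_width: 0.661
```

jog_arm --pt "-1.5 0 -4 -0.4 0 0 0.5" --pt "0 0 0 0 0 0 0.5"

```text
clock: 8.55
eef_pos: [0.5686, 0.0452, 0.2384]
orientation: [3.117, -0.007, 1.598]
force: [-0.4, 0.4, -4.5]
grip_width: 0.667
```

```bash
python3 - <<'E'
from h import *
o=st(); imaging.grab_frame('side')
print([(np.round(d["at"],4),round(d["conf"],2)) for d in imaging.mark_of("carton_center",'side')[:3]])
E
```

```text
t 8.55 tcp [568.6  45.2 238.4] yaxis 1.58 z [ 0.0242  0.0074 -0.9997] F [-0.4  0.4 -4.5] grip 0.667
[(array([0.359 , 0.3044, 0.0385]), 0.82), (array([0.5714, 0.0402, 0.0552]), 0.76)]
```

jog_arm --pt "-1 0 -4 0.4 0.6 0 0.5" --pt "0 0 0 0 0 0 0.5"

```text
clock: 8.9
eef_pos: [0.5697, 0.0448, 0.2362]
orientation: [3.122, -0.014, 1.598]
force: [-1.7, 0.2, -5.9]
grip_width: 0.664
```

```bash
python3 - <<'E'
from h import *
o=st(); a=save('side','s5.png')
cv2.imwrite('pics/crop6.png',cv2.resize(a[170:270,260:380][:,:,::-1],(600,500),interpolation=cv2.INTER_CUBIC))
E
```

```text
t 8.9 tcp [569.7  44.8 236.2] yaxis 1.57 z [ 0.0193  0.0145 -0.9997] F [-1.7  0.2 -5.9] grip 0.664
```

View pics/crop6.png

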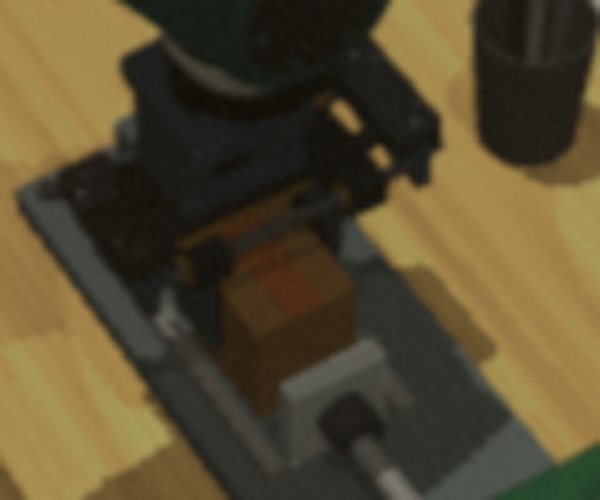

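jog_arm --pt "-1.5 0 -4 0 0.4 0 0.5" --pt "0 0 0 0 0 0 0.5"

```text
clock: 9.2
eef_pos: [0.5701, 0.0449, 0.234]
orientation: [3.124, -0.014, 1.599]
force: [-3.1, 0.2, -7.3]
grip_width: 0.657
```

```bash
python3 - <<'E'
from h import *
o=st(); print(o['joints'].round(3),o['wrist_torque'].round(2))
E
```

```text
t 9.2 tcp [570.1  44.9 234. ] yaxis 1.58 z [ 0.0175  0.0145 -0.9997] F [-3.1  0.2 -7.3] grip 0.657
[ 0.036  0.441  2.046  0.023  0.637 -0.01 ] [-0.15  0.78  0.19]
```

jog_arm --pt "-4 0 0 0 0 0 0.5" --pt "0 0 0 0 0 0 0.5"

```text
clock: 9.45
eef_pos: [0.566, 0.0449, 0.234]
orientation: [3.123, -0.014, 1.598]
force: [-2.3, -0.6, 5.4]
grip_width: 0.655
```

The bed now supports the carton: Fz went from -6 to +5 N. Releasing.

jog_arm --pt "0 0 0 0 0 0 0.8" --pt "0 0 0 0 0 0 0.95" --pt "0 0 0 0 0 0 0.95" --pt "0 0 0 0 0 0 0.95"

```text
clock: 9.95
eef_pos: [0.5653, 0.0449, 0.2333]
orientation: [3.125, -0.014, 1.599]
force: [-0.1, 0.3, 0.7]
grip_width: 0.947
```

jog_arm --pt "0 0 20 0 0 0 0.95" --pt "0 0 45 0 0 0 0.95" --pt "0 0 45 0 0 0 0.95" --pt "0 -40 10 0 0 0 0.9" --pt "0 -50 0 0 0 0 0.8"

```text
clock: 10.58
eef_pos: [0.565, -0.0449, 0.3631]
orientation: [3.121, -0.013, 1.603]
force: [-0.3, -0.4, -0.6]
grip_width: 0.82
```

jog_arm --pt "0 -50 0 0 0 0 0.7" --pt "0 -40 0 0 0 0 0.7" --pt "0 0 0 0 0 0 0.7"

```text
clock: 10.95
eef_pos: [0.5645, -0.14, 0.3685]
orientation: [3.116, -0.012, 1.6]
force: [-0.8, 0.1, 0.4]
grip_width: 0.699
```

```bash
python3 - <<'E'
from h import *
o=st(); a=save('top','t6.png');b=save('side','s6.png')
cv2.imwrite('pics/crop7.png',np.hstack([cv2.resize(a[195:285,215:335][:,:,::-1],(400,300),interpolation=cv2.INTER_CUBIC),cv2.resize(b[170:290,260:420][:,:,::-1],(400,300),interpolation=cv2.INTER_CUBIC)]))
for n in("top","side"):
  for l in("carton_center","knob_grip","crank_hub"):
    print(n,l,[(np.round(d["at"],4),round(d["conf"],2)) for d in imaging.mark_of(l,n)[:3]])
E
```

```text
t 10.95 tcp [ 564.5 -140.   368.5] yaxis 1.68 z [ 0.025   0.0124 -0.9996] F [-0.8  0.1  0.4] grip 0.699
top carton_center [(array([0.3606, 0.3049, 0.0367]), 0.78), (array([0.5696, 0.0377, 0.0546]), 0.71)]
top knob_grip []
top crank_hub []
side carton_center [(array([0.57  , 0.0418, 0.0568]), 0.75), (array([0.358 , 0.3044, 0.0409]), 0.65)]
side knob_grip []
side crank_hub [(array([ 0.6397, -0.1942,  0.143 ]), 0.68), (array([0.5637, 0.1243, 0.0546]), 0.47)]
```

View pics/crop7.png

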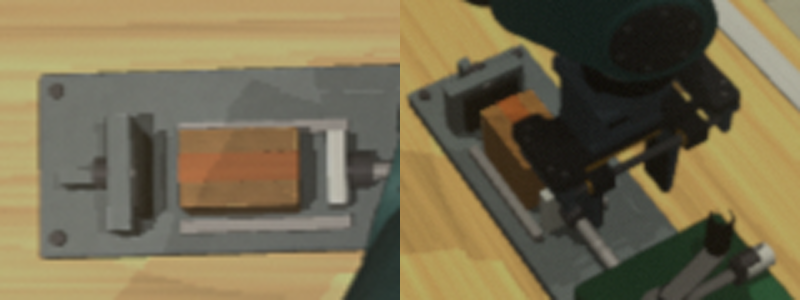

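The carton stands upright in the bed between the guides, at about (0.570, 0.040, 0.055) in both views. Next is the knob, at about (0.6405, -0.1915), so q0 is about -0.3.

jog_arm --pt "19 -13 10 -0.7 1.4 0 0.7" --pt "19 -13 0 0 0 0 0.7" --pt "19 -13 0 0 0 0 0.7" --pt "19 -13 0 0 0 0 0.7" --pt "0 0 0 0 0 0 0.7"

```text
clock: 11.98
eef_pos: [0.643, -0.1876, 0.3768]
orientation: [-3.138, -0.001, 1.608]
force: [-0.5, 0.4, 0.3]
grip_width: 0.701
```

```bash
python3 - <<'E'
from h import *
o=st(); g=o["eef_pos"]+.172*Ro.from_euler('xyz',o["orientation"]).as_matrix()[:,2]; print('grasp',g.round(4))
E
```

```text
t 11.97 tcp [ 643.  -187.6  376.8] yaxis 2.12 z [-3.4e-03  9.0e-04 -1.0e+00] F [-0.5  0.4  0.3] grip 0.701
grasp [ 0.6424 -0.1874  0.2048]
```

jog_arm --pt "-2 -4 -15 0 0 0 0.7" --pt "0 0 -25 0 0 0 0.7" --pt "0 0 -15 0 0 0 0.7" --pt "0 0 0 0 0 0 0.7"

```text
clock: 12.48
eef_pos: [0.6382, -0.19, 0.3177]
orientation: [-3.136, -0.002, 1.609]
force: [-0.9, 0.3, 0.0]
grip_width: 0.699
```

```bash
python3 - <<'E'
from h import *
o=st(); a=save('top','t7.png');b=save('side','s7.png')
cv2.imwrite('pics/crop8.png',np.hstack([cv2.resize(a[160:280,340:460][:,:,::-1],(400,400),interpolation=cv2.INTER_CUBIC),cv2.resize(b[200:320,330:450][:,:,::-1],(400,400),interpolation=cv2.INTER_CUBIC)]))
E
```

```text
t 12.47 tcp [ 638.2 -190.   317.7] yaxis 2.19 z [-0.0062  0.0019 -1.    ] F [-0.9  0.3  0. ] grip 0.699
```

View pics/crop8.png

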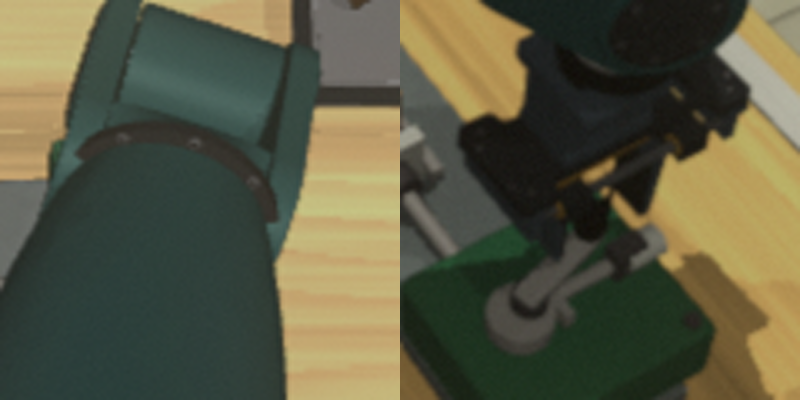

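The knob sits between the fingers. Closing.

jog_arm --pt "0 0 0 0 0 0 0.1" --pt "0 0 0 0 0 0 0.1" --pt "0 0 0 0 0 0 0.1" --pt "0 0 0 0 0 0 0.1" --pt "0 0 0 0 0 0 0.1" --grip_force 40

```text
clock: 13.2
eef_pos: [0.6393, -0.1903, 0.3215]
orientation: [-3.141, -0.0, 1.609]
force: [0.2, 0.2, 0.2]
grip_width: 0.253
```

```bash
cat >> h.py <<'E'
HUB=np.array([.577,-.2145]); YAW=.028
import json,os
def cr(n=5,dq=.13,R=.065,z=.318):
    o=st(); m=Ro.from_euler('xyz',o["orientation"]).as_matrix(); g=(o["eef_pos"]+.172*m[:,2]); d=g[:2]-HUB
    th=np.arctan2(d[1],d[0]); q=YAW-th; t=np.array([np.sin(th),-np.cos(th)]); F=o["force"]
    free=10+5.4*np.sin(q)-1.25*np.sin(2*q)
    print('rad',(np.hypot(*d)*1e3).round(1),'q',(q%(2*np.pi)).round(3),'grasp',g.round(4),'Ftan',round(-F[:2]@t,1),'free',round(free,1),'Frad',round(F[:2]@d/np.hypot(*d),1))
    p=o["eef_pos"][:2]
    out=[]
    for i in range(1,n+1):
        w=HUB+R*np.array([np.cos(th-dq*i),np.sin(th-dq*i)]); 
        w0=g[:2] if i==1 else HUB+R*np.array([np.cos(th-dq*(i-1)),np.sin(th-dq*(i-1))])
        out.append(((w-w0)*1e3).round(1).tolist())
    print('steps',out,'fix rx,ry',np.degrees([-m[1,2],m[0,2]]).round(2),'dz',round((z-o["eef_pos"][2])*1e3,1))
E
python3 -c "
from h import *
cr()"
```

```text
t 13.2 tcp [ 639.3 -190.3  321.5] yaxis 2.19 z [-1.e-03  2.e-04 -1.e+00] F [0.2 0.2 0.2] grip 0.253
rad 66.7 q 5.94 grasp [ 0.6392 -0.1903  0.1495] Ftan 0.1 free 9.0 Frad 0.3
steps [[0.9, -8.7], [1.5, -8.3], [0.4, -8.4], [-0.7, -8.4], [-1.8, -8.3]] fix rx,ry [-0.01 -0.06] dz -3.5
```

jog_arm --pt "1 -8.5 0 0 0 0 0.1" --pt "1.5 -9 0 0 0 0 0.1" --pt "0.5 -9 0 0 0 0 0.1" --pt "-0.5 -9 0 0 0 0 0.1" --pt "-1.5 -9 0 0 0 0 0.1"

```text
clock: 13.82
eef_pos: [0.6409, -0.2314, 0.3212]
orientation: [-3.139, -0.01, 1.608]
force: [-2.3, 13.2, 5.7]
grip_width: 0.253
```

```bash
python3 -c "
from h import *
cr()"
```

```text
t 13.82 tcp [ 640.9 -231.4  321.2] yaxis 2.15 z [-0.003   0.0103 -0.9999] F [-2.3 13.2  5.7] grip 0.253
rad 65.2 q 0.262 grasp [ 0.6404 -0.2296  0.1493] Ftan 12.3 free 10.8 Frad -5.3
steps [[-2.7, -8.0], [-3.5, -7.7], [-4.5, -7.2], [-5.4, -6.5], [-6.2, -5.8]] fix rx,ry [-0.59 -0.17] dz -3.2
```

jog_arm --pt "-2.5 -9 0 -0.1 0 0 0.1" --pt "-3.5 -8.5 0 -0.1 0 0 0.1" --pt "-4.5 -8 0 -0.1 0 0 0.1" --pt "-5.5 -7 0 -0.1 0 0 0.1" --pt "-6.5 -6.5 0 -0.1 0 0 0.1"

```text
clock: 14.45
eef_pos: [0.6186, -0.266, 0.3212]
orientation: [-3.137, -0.015, 1.607]
force: [5.9, 16.4, 0.9]
grip_width: 0.254
```

```bash
python3 -c "
from h import *
cr(dq=.14)"
```

```text
t 14.45 tcp [ 618.6 -266.   321.2] yaxis 2.06 z [-0.0054  0.0148 -0.9999] F [ 5.9 16.4  0.9] grip 0.254
rad 63.6 q 0.906 grasp [ 0.6177 -0.2635  0.1493] Ftan 15.1 free 13.0 Frad -8.8
steps [[-6.5, -6.4], [-8.1, -4.2], [-8.6, -3.1], [-8.9, -1.8], [-9.1, -0.6]] fix rx,ry [-0.85 -0.31] dz -3.2
```

jog_arm --pt "-7.5 -5.5 0 -0.1 -0.1 0 0.1" --pt "-8.5 -4 0 -0.1 -0.1 0 0.1" --pt "-9 -2.5 0 -0.1 -0.1 0 0.1" --pt "-9.5 -1.5 0 -0.1 -0.1 0 0.1" --pt "-9.5 0 0 -0.1 0 0 0.1"

```text
clock: 15.08
eef_pos: [0.5781, -0.2775, 0.3217]
orientation: [3.124, -0.007, 1.606]
force: [16.7, -3.1, -14.5]
grip_width: 0.253
```

```bash
python3 -c "
from h import *
cr(dq=.14)"
```

```text
t 15.07 tcp [ 578.1 -277.5  321.7] yaxis 1.99 z [ 0.0178  0.0076 -0.9998] F [ 16.7  -3.1 -14.5] grip 0.253
rad 61.8 q 1.531 grasp [ 0.5812 -0.2762  0.1498] Ftan 16.4 free 15.3 Frad 4.2
steps [[-8.9, -3.1], [-9.0, 1.3], [-8.7, 2.5], [-8.3, 3.7], [-7.7, 4.8]] fix rx,ry [-0.43  1.02] dz -3.7
```

```bash
sed -i 's/^HUB=.*/HUB=np.array([.577,-.2118]); YAW=.028/' h.py; python3 -c "
from h import *
cr(dq=.14,R=.0645,z=.3205)"
```

```text
t 15.07 tcp [ 578.1 -277.5  321.7] yaxis 1.99 z [ 0.0178  0.0076 -0.9998] F [ 16.7  -3.1 -14.5] grip 0.253
rad 64.5 q 1.534 grasp [ 0.5812 -0.2762  0.1498] Ftan 16.5 free 15.3 Frad 4.2
steps [[-9.0, 0.1], [-8.9, 1.3], [-8.7, 2.5], [-8.2, 3.7], [-7.6, 4.8]] fix rx,ry [-0.43  1.02] dz -1.2
```

jog_arm --pt "-9.5 0 -0.4 0 0.2 0 0.1" --pt "-9.5 1.3 -0.4 0 0.2 0 0.1" --pt "-9.2 2.5 -0.4 0 0.2 0 0.1" --pt "-8.7 3.7 0 0 0.2 0 0.1" --pt "-8 5 0 0 0.2 0 0.1"

```text
clock: 15.7
eef_pos: [0.538, -0.2659, 0.3216]
orientation: [3.119, 0.001, 1.605]
force: [15.9, -8.4, -17.0]
grip_width: 0.257
```

```bash
python3 -c "
from h import *
cr(dq=.14,R=.0645,z=.3205)"
```

```text
t 15.7 tcp [ 538.  -265.9  321.6] yaxis 1.94 z [ 2.290e-02 -1.000e-04 -9.997e-01] F [ 15.9  -8.4 -17. ] grip 0.257
rad 64.5 q 2.173 grasp [ 0.5419 -0.266   0.1497] Ftan 17.9 free 15.6 Frad -1.6
steps [[-7.2, 5.4], [-6.4, 6.4], [-5.4, 7.2], [-4.4, 7.9], [-3.2, 8.4]] fix rx,ry [0.   1.31] dz -1.1
```

jog_arm --pt "-8 6 -1 0 0.2 0 0.1" --pt "-7 7 -1 0 0.2 0 0.1" --pt "-6 8 -1 0 0.2 0 0.1" --pt "-4.5 8.5 0 0 0.2 0 0.1" --pt "-3.2 9 0 0 0.2 0 0.1"

```text
clock: 16.32
eef_pos: [0.5127, -0.232, 0.3214]
orientation: [3.12, 0.017, 1.606]
force: [4.2, -13.6, -11.3]
grip_width: 0.254
```

```bash
python3 -c "
from h import *
cr(dq=.14,R=.0645,z=.3205)"
```

```text
t 16.32 tcp [ 512.7 -232.   321.4] yaxis 2.06 z [ 0.0226 -0.0161 -0.9996] F [  4.2 -13.6 -11.3] grip 0.254
rad 64.6 q 2.806 grasp [ 0.5166 -0.2348  0.1494] Ftan 14.2 free 12.6 Frad 0.9
steps [[-2.5, 8.7], [-1.4, 8.9], [-0.1, 9.0], [1.1, 9.0], [2.4, 8.7]] fix rx,ry [0.92 1.29] dz -0.9
```

jog_arm --pt "-2.6 9 -0.5 0.15 0.2 0 0.1" --pt "-1.5 9.2 -0.5 0.15 0.2 0 0.1" --pt "-0.1 9.2 -0.5 0.15 0.2 0 0.1" --pt "1.1 9.2 0 0.15 0.2 0 0.1" --pt "2.4 9 0 0.15 0.2 0 0.1"

```text
clock: 16.95
eef_pos: [0.5132, -0.1897, 0.3213]
orientation: [3.131, 0.014, 1.608]
force: [4.8, -11.2, -9.4]
grip_width: 0.253
```

```bash
python3 -c "
from h import *
cr(dq=.14,R=.0645,z=.3205)"
```

```text
t 16.95 tcp [ 513.2 -189.7  321.3] yaxis 2.15 z [ 0.0109 -0.0136 -0.9998] F [  4.8 -11.2  -9.4] grip 0.253
rad 65.0 q 3.478 grasp [ 0.5151 -0.1921  0.1494] Ftan 9.3 free 7.4 Frad -8.0
steps [[3.8, 8.2], [4.5, 7.8], [5.5, 7.1], [6.5, 6.3], [7.3, 5.3]] fix rx,ry [0.78 0.62] dz -0.8
```

jog_arm --pt "4.2 8.2 -0.3 0.15 0.1 0 0.1" --pt "5 7.8 -0.3 0.15 0.1 0 0.1" --pt "6 7 -0.3 0.15 0.1 0 0.1" --pt "7 6.3 0 0.15 0.1 0 0.1" --pt "7.8 5.3 0 0.15 0.1 0 0.1"

```text
clock: 17.58
eef_pos: [0.5427, -0.1561, 0.3213]
orientation: [-3.138, 0.003, 1.61]
force: [-3.1, -7.6, -1.4]
grip_width: 0.254
```

```bash
python3 -c "
from h import *
cr(dq=.12,R=.065,z=.3205)"
```

```text
t 17.57 tcp [ 542.7 -156.1  321.3] yaxis 2.23 z [-0.0033 -0.0035 -1.    ] F [-3.1 -7.6 -1.4] grip 0.254
rad 65.2 q 4.176 grasp [ 0.5421 -0.1567  0.1493] Ftan 6.7 free 4.3 Frad -4.7
steps [[6.9, 3.6], [7.2, 2.9], [7.5, 2.0], [7.7, 1.1], [7.8, 0.2]] fix rx,ry [ 0.2  -0.19] dz -0.8
```

jog_arm --pt "7.5 3.7 0 0 0 0 0.1" --pt "7.8 2.8 0 0 0 0 0.1" --pt "8 1.8 0 0 0 0 0.1" --pt "8 1 0 0 0 0 0.1" --pt "8 0 0 0 0 0 0.1"

```text
clock: 18.2
eef_pos: [0.5812, -0.1462, 0.3213]
orientation: [-3.129, 0.001, 1.61]
force: [-6.1, 1.8, 4.9]
grip_width: 0.249
```

```bash
python3 -c "
from h import *
cr(dq=.12,R=.065,z=.3205)"
```

```text
t 18.2 tcp [ 581.2 -146.2  321.3] yaxis 2.24 z [-0.0123 -0.0011 -0.9999] F [-6.1  1.8  4.9] grip 0.249
rad 65.4 q 4.771 grasp [ 0.579  -0.1464  0.1493] Ftan 6.1 free 4.8 Frad 1.6
steps [[7.8, -1.1], [7.6, -1.6], [7.4, -2.5], [7.0, -3.4], [6.6, -4.2]] fix rx,ry [ 0.06 -0.71] dz -0.8
```

jog_arm --pt "7.5 -0.9 0 0 -0.1 0 0.1" --pt "7.5 -1.6 0 0 -0.1 0 0.1" --pt "7.2 -2.4 0 0 -0.1 0 0.1"

```text
clock: 18.58
eef_pos: [0.6029, -0.1507, 0.3212]
orientation: [-3.129, -0.002, 1.61]
force: [-7.5, 0.5, 5.4]
grip_width: 0.252
```

```bash
python3 -c "
from h import *
cr(dq=.1,R=.065,z=.3205)
for n in('top','side'):
    save(n,n+'8.png')
    for l in('carton_center','fence_face','platen_face'): print(n,l,[(np.round(d['at'],4),round(d['conf'],2)) for d in imaging.mark_of(l,n)[:2]])
"
```

```text
t 18.57 tcp [ 602.9 -150.7  321.2] yaxis 2.24 z [-0.0122  0.0011 -0.9999] F [-7.5  0.5  5.4] grip 0.252
rad 65.7 q 5.111 grasp [ 0.6008 -0.1505  0.1493] Ftan 7.2 free 5.9 Frad -2.3
steps [[5.7, -3.3], [5.6, -3.2], [5.3, -3.8], [4.9, -4.3], [4.4, -4.8]] fix rx,ry [-0.06 -0.7 ] dz -0.7
top carton_center [(array([0.3641, 0.3052, 0.0361]), 0.78), (array([0.3791, 0.128 , 0.0011]), 0.7)]
top fence_face [(array([0.5709, 0.1235, 0.0546]), 0.62)]
top platen_face [(array([ 0.574 , -0.0049,  0.0497]), 0.79)]
side carton_center [(array([0.5681, 0.0446, 0.0538]), 0.89), (array([0.3574, 0.3078, 0.0407]), 0.58)]
side fence_face [(array([0.5646, 0.1263, 0.0562]), 0.82)]
side platen_face [(array([ 0.5736, -0.0041,  0.0497]), 0.61)]
```

Platen face is at about y = -0.005 and fence face at about 0.125. With the 90 mm carton and the 8–16 mm pad, about 24–31 mm (5–6.6 rad) remains, so I continue, checking the force at each call.

jog_arm --pt "7.5 -4 0 0 -0.1 0 0.1" --pt "7.3 -5 0 0 -0.1 0 0.1" --pt "6.6 -6 0 0 -0.1 0 0.1" --pt "5.8 -6.8 0 0 -0.1 0 0.1" --pt "4.8 -7.6 0 0 -0.1 0 0.1"

```text
clock: 19.6
eef_pos: [0.6343, -0.1779, 0.3213]
orientation: [-3.132, -0.008, 1.609]
force: [-2.3, 8.4, 6.5]
grip_width: 0.253
```

```bash
python3 -c "
from h import *
cr(dq=.14,R=.0655,z=.3205)
"
```

```text
t 19.6 tcp [ 634.3 -177.9  321.3] yaxis 2.2 z [-0.0098  0.0081 -0.9999] F [-2.3  8.4  6.5] grip 0.253
rad 65.8 q 5.746 grasp [ 0.6326 -0.1765  0.1493] Ftan 8.3 free 8.3 Frad 2.6
steps [[4.1, -8.2], [3.2, -8.6], [2.0, -9.0], [0.7, -9.1], [-0.6, -9.1]] fix rx,ry [-0.46 -0.56] dz -0.8
```

jog_arm --pt "4 -8.8 0 -0.1 -0.1 0 0.1" --pt "3.1 -9 0 -0.1 -0.1 0 0.1" --pt "1.8 -9.4 0 -0.1 -0.1 0 0.1" --pt "0.5 -9.5 0 -0.1 -0.1 0 0.1" --pt "-0.8 -9.5 0 -0.1 -0.1 0 0.1"

```text
clock: 20.23
eef_pos: [0.6433, -0.221, 0.3213]
orientation: [-3.137, -0.009, 1.609]
force: [0.5, 11.4, 4.2]
grip_width: 0.256
```

```bash
python3 -c "
from h import *
cr(dq=.14,R=.0652,z=.3205)
"
```

```text
t 20.23 tcp [ 643.3 -221.   321.3] yaxis 2.17 z [-0.0054  0.0092 -0.9999] F [ 0.5 11.4  4.2] grip 0.256
rad 65.9 q 0.144 grasp [ 0.6424 -0.2194  0.1493] Ftan 11.4 free 10.4 Frad -0.9
steps [[-2.3, -8.9], [-2.9, -8.6], [-4.1, -8.1], [-5.2, -7.5], [-6.2, -6.7]] fix rx,ry [-0.53 -0.31] dz -0.8
```

jog_arm --pt "-2 -9.2 0 -0.1 -0.1 0 0.1" --pt "-3 -8.9 0 -0.1 0 0 0.1" --pt "-4.2 -8.4 0 -0.1 0 0 0.1" --pt "-5.4 -7.6 0 -0.1 0 0 0.1" --pt "-6.6 -6.5 0 -0.1 0 0 0.1"

```text
clock: 20.85
eef_pos: [0.624, -0.2584, 0.3216]
orientation: [3.14, -0.009, 1.607]
force: [12.1, 8.1, -4.5]
grip_width: 0.253
```

```bash
python3 -c "
from h import *
cr(dq=.14,R=.0652,z=.3205)
"
```

```text
t 20.85 tcp [ 624.  -258.4  321.6] yaxis 2.09 z [ 0.001   0.0089 -1.    ] F [12.1  8.1 -4.5] grip 0.253
rad 65.2 q 0.791 grasp [ 0.6242 -0.2569  0.1496] Ftan 14.2 free 12.6 Frad 3.1
steps [[-6.8, -6.1], [-7.5, -5.1], [-8.2, -4.0], [-8.7, -2.9], [-9.0, -1.6]] fix rx,ry [-0.51  0.06] dz -1.1
```

```bash
python3 -c "
from h import *
for n in('top','side'):
    save(n,n+'9.png')
    for l in('carton_center','fence_face','platen_face'): print(n,l,[(np.round(d['at'],4),round(d['conf'],2)) for d in imaging.mark_of(l,n)[:3]])
a=cv2.imread('pics/top9.png');b=cv2.imread('pics/side9.png')
cv2.imwrite('pics/crop11.png',np.hstack([cv2.resize(a[195:285,215:335],(400,300),interpolation=cv2.INTER_CUBIC),cv2.resize(b[170:290,260:420],(400,300),interpolation=cv2.INTER_CUBIC)]))
"
```

```text
top carton_center [(array([0.3621, 0.3052, 0.0359]), 0.77), (array([0.5711, 0.0522, 0.0566]), 0.71)]
top fence_face [(array([0.5719, 0.1255, 0.0548]), 0.61)]
top platen_face [(array([0.5698, 0.0018, 0.0558]), 0.54)]
side carton_center [(array([0.3595, 0.3042, 0.0389]), 0.8), (array([0.5694, 0.054 , 0.053 ]), 0.75)]
side fence_face [(array([0.5659, 0.1268, 0.0522]), 0.62), (array([0.5678, 0.1271, 0.0194]), 0.61)]
side platen_face []
```

View pics/crop11.png

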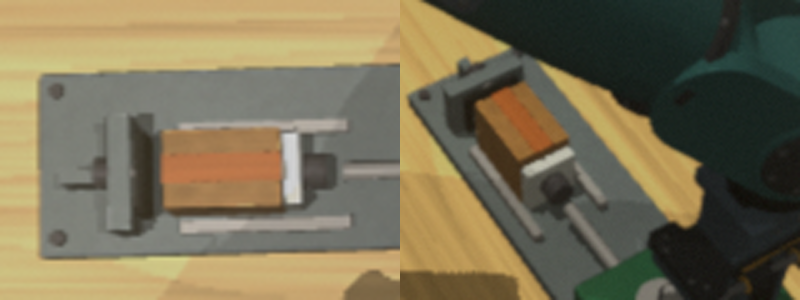

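The platen is now pushing the carton straight along the guides. Remaining travel is at least 8 mm (1.7 rad), so one more full call is safe.

jog_arm --pt "-7.3 -6.3 0 -0.1 0 0 0.1" --pt "-8 -5.2 0 -0.1 0 0 0.1" --pt "-8.6 -4 0 -0.1 0 0 0.1" --pt "-9.2 -2.8 0 -0.1 0 0 0.1" --pt "-9.5 -1.4 0 0 0 0 0.1"

```text
clock: 21.88
eef_pos: [0.5846, -0.2762, 0.3217]
orientation: [3.128, -0.003, 1.607]
force: [17.0, -0.8, -11.4]
grip_width: 0.257
```

```bash
python3 -c "
from h import *
cr(dq=.14,R=.0652,z=.3205)
"
```

```text
t 21.88 tcp [ 584.6 -276.2  321.7] yaxis 2.05 z [ 0.0133  0.0036 -0.9999] F [ 17.   -0.8 -11.4] grip 0.257
rad 64.6 q 1.445 grasp [ 0.5869 -0.2756  0.1497] Ftan 16.7 free 15.0 Frad 3.4
steps [[-9.0, -1.4], [-9.1, 0.5], [-8.9, 1.8], [-8.6, 3.0], [-8.1, 4.2]] fix rx,ry [-0.21  0.76] dz -1.2
```

jog_arm --pt "-9.6 -0.6 -0.3 0 0.2 0 0.1" --pt "-9.5 0.6 -0.3 0 0.2 0 0.1" --pt "-9.3 1.9 -0.3 0 0.2 0 0.1" --pt "-9 3.1 0 0 0.2 0 0.1"

```text
clock: 22.38
eef_pos: [0.5507, -0.2717, 0.3216]
orientation: [3.126, 0.002, 1.606]
force: [17.9, -2.8, -15.5]
grip_width: 0.255
```

```bash
python3 -c "
from h import *
cr(dq=.14,R=.065,z=.3205)
"
```

```text
t 22.38 tcp [ 550.7 -271.7  321.6] yaxis 2.01 z [ 0.0159 -0.0012 -0.9999] F [ 17.9  -2.8 -15.5] grip 0.255
rad 64.5 q 1.972 grasp [ 0.5535 -0.2719  0.1496] Ftan 17.7 free 15.9 Frad -3.9
steps [[-8.4, 3.4], [-7.6, 5.0], [-6.8, 6.0], [-5.9, 6.9], [-4.9, 7.7]] fix rx,ry [0.07 0.91] dz -1.1
```

jog_arm --pt "-8.7 3.8 -0.3 0 0.2 0 0.1" --pt "-8 5.3 -0.3 0 0.2 0 0.1" --pt "-7.2 6.4 -0.3 0 0.2 0 0.1"

```text
clock: 22.75
eef_pos: [0.5295, -0.2573, 0.3215]
orientation: [3.124, 0.008, 1.606]
force: [14.5, -9.3, -12.3]
grip_width: 0.253
```

```bash
python3 -c "
from h import *
cr(dq=.14,R=.065,z=.3205)
n='top'; save(n,'t12.png')
for l in('carton_center','fence_face'): print(n,l,[(np.round(d['at'],4),round(d['conf'],2)) for d in imaging.mark_of(l,n)[:3]])
"
```

```text
t 22.75 tcp [ 529.5 -257.3  321.5] yaxis 2.0 z [ 0.0182 -0.0076 -0.9998] F [ 14.5  -9.3 -12.3] grip 0.253
rad 64.5 q 2.358 grasp [ 0.5326 -0.2586  0.1496] Ftan 16.9 free 15.1 Frad -3.2
steps [[-6.5, 6.3], [-5.1, 7.5], [-4.1, 8.1], [-2.9, 8.6], [-1.6, 8.9]] fix rx,ry [0.43 1.04] dz -1.0
top carton_center [(array([0.5676, 0.057 , 0.0558]), 0.94), (array([ 0.5752, -0.212 ,  0.1422]), 0.73), (array([0.3605, 0.3061, 0.0368]), 0.71)]
top fence_face [(array([0.5691, 0.1253, 0.0557]), 0.84)]
```

jog_arm --pt "-6.8 6.7 0 0.1 0.2 0 0.1" --pt "-5.6 7.9 0 0.1 0.2 0 0.1" --pt "-4.5 8.5 0 0.1 0.2 0 0.1"

```text
clock: 23.28
eef_pos: [0.5145, -0.2355, 0.3215]
orientation: [3.126, 0.008, 1.606]
force: [13.7, -9.9, -16.0]
grip_width: 0.254
```

```bash
python3 -c "
from h import *
cr(dq=.14,R=.065,z=.3205)
"
```

```text
t 23.27 tcp [ 514.5 -235.5  321.5] yaxis 2.0 z [ 0.0161 -0.0075 -0.9998] F [ 13.7  -9.9 -16. ] grip 0.254
rad 64.7 q 2.774 grasp [ 0.5173 -0.2367  0.1495] Ftan 14.4 free 12.8 Frad -8.8
steps [[-3.2, 8.5], [-1.7, 8.9], [-0.4, 9.1], [0.9, 9.1], [2.1, 8.8]] fix rx,ry [0.43 0.92] dz -1.0
```

jog_arm --pt "-2.5 8.8 0 0.1 0.1 0 0.1" --pt "-1.4 9.2 0 0.1 0.1 0 0.1" --pt "0 9.2 0 0.1 0.1 0 0.1"

```text
clock: 23.65
eef_pos: [0.5104, -0.2099, 0.3212]
orientation: [3.131, 0.008, 1.607]
force: [0.9, -12.1, -2.9]
grip_width: 0.253
```

```bash
python3 -c "
from h import *
cr(dq=.14,R=.065,z=.3205)
"
```

```text
t 23.65 tcp [ 510.4 -209.9  321.2] yaxis 2.1 z [ 0.0111 -0.008  -0.9999] F [  0.9 -12.1  -2.9] grip 0.253
rad 64.7 q 3.178 grasp [ 0.5123 -0.2113  0.1493] Ftan 12.1 free 9.7 Frad -1.0
steps [[0.4, 9.1], [2.0, 8.9], [3.2, 8.5], [4.3, 8.0], [5.4, 7.3]] fix rx,ry [0.46 0.64] dz -0.7
```

jog_arm --pt "0.8 9 0 0.1 0.1 0 0.1" --pt "2 9 0 0.1 0.1 0 0.1"

```text
clock: 23.9
eef_pos: [0.5131, -0.1928, 0.3213]
orientation: [3.134, 0.008, 1.608]
force: [3.4, -10.0, -7.1]
grip_width: 0.254
```

```bash
python3 -c "
from h import *
cr(dq=.12,R=.065,z=.3205)
"
```

```text
t 23.9 tcp [ 513.1 -192.8  321.3] yaxis 2.15 z [ 0.0079 -0.0077 -0.9999] F [  3.4 -10.   -7.1] grip 0.254
rad 64.9 q 3.445 grasp [ 0.5145 -0.1941  0.1493] Ftan 8.7 free 7.7 Frad -6.0
steps [[2.5, 7.4], [3.4, 7.0], [4.2, 6.5], [5.0, 6.0], [5.7, 5.3]] fix rx,ry [0.44 0.45] dz -0.8
```

jog_arm --pt "3.3 7.6 0 0.1 0.1 0 0.1" --pt "4.2 7 0 0.1 0.1 0 0.1" --pt "4.8 6.5 0 0.1 0.1 0 0.1"

```text
clock: 24.28
eef_pos: [0.5249, -0.1724, 0.3212]
orientation: [-3.14, 0.005, 1.609]
force: [-2.7, -7.7, 1.3]
grip_width: 0.256
```

```bash
python3 -c "
from h import *
cr(dq=.12,R=.065,z=.3205)
n='top'; save(n,'t13.png')
for l in('carton_center','fence_face'): print(n,l,[(np.round(d['at'],4),round(d['conf'],2)) for d in imaging.mark_of(l,n)[:3]])
"
```

```text
t 24.27 tcp [ 524.9 -172.4  321.2] yaxis 2.22 z [-0.001  -0.0051 -1.    ] F [-2.7 -7.7  1.3] grip 0.256
rad 64.9 q 3.804 grasp [ 0.5247 -0.1733  0.1492] Ftan 7.8 free 5.5 Frad -2.4
steps [[4.9, 6.0], [5.7, 5.3], [6.3, 4.6], [6.8, 3.8], [7.2, 3.0]] fix rx,ry [ 0.29 -0.06] dz -0.7
top carton_center [(array([0.3612, 0.3041, 0.0377]), 0.85), (array([0.5701, 0.0662, 0.0572]), 0.56)]
top fence_face [(array([0.5698, 0.122 , 0.0536]), 0.95)]
```

jog_arm --pt "5 5.8 0 0 0 0 0.1" --pt "5.6 5.2 0 0 0 0 0.1"

```text
clock: 24.68
eef_pos: [0.5349, -0.1617, 0.3212]
orientation: [-3.139, 0.005, 1.609]
force: [-4.8, -5.5, 4.8]
grip_width: 0.256
```

```bash
python3 -c "
from h import *
cr(dq=.1,R=.065,z=.3205)
"
```

```text
t 24.68 tcp [ 534.9 -161.7  321.2] yaxis 2.21 z [-0.0026 -0.0049 -1.    ] F [-4.8 -5.5  4.8] grip 0.256
rad 65.1 q 4.029 grasp [ 0.5345 -0.1625  0.1492] Ftan 7.2 free 4.6 Frad -1.0
steps [[5.2, 3.9], [5.5, 3.5], [5.8, 2.9], [6.1, 2.3], [6.3, 1.7]] fix rx,ry [ 0.28 -0.15] dz -0.7
```

jog_arm --pt "5.7 4.1 0 0 0 0 0.1" --pt "6 3.5 0 0 0 0 0.1"

```text
clock: 24.92
eef_pos: [0.5457, -0.1544, 0.3211]
orientation: [-3.134, 0.005, 1.61]
force: [-9.1, -5.4, 8.5]
grip_width: 0.254
```

```bash
python3 -c "
from h import *
cr(dq=.1,R=.065,z=.3205)
"
```

```text
t 24.93 tcp [ 545.7 -154.4  321.1] yaxis 2.23 z [-0.0072 -0.0053 -1.    ] F [-9.1 -5.4  8.5] grip 0.254
rad 65.2 q 4.218 grasp [ 0.5445 -0.1553  0.1491] Ftan 10.6 free 4.2 Frad -0.1
steps [[5.9, 2.8], [6.1, 2.4], [6.3, 1.7], [6.4, 1.1], [6.5, 0.5]] fix rx,ry [ 0.3  -0.41] dz -0.6
```

Contact felt: tangential force is about 4 N over the free load, or roughly 45–53 N on the carton. One small nudge more.

jog_arm --pt "3.5 1.6 0 0 0 0 0.1"

```text
clock: 25.05
eef_pos: [0.5488, -0.153, 0.3211]
orientation: [-3.132, 0.005, 1.61]
force: [-9.2, -4.2, 9.3]
grip_width: 0.251
```

```bash
python3 -c "
from h import *
cr(dq=.1,R=.065,z=.3205)
"
```

```text
t 25.05 tcp [ 548.8 -153.   321.1] yaxis 2.24 z [-0.0098 -0.0054 -0.9999] F [-9.2 -4.2  9.3] grip 0.251
rad 65.2 q 4.263 grasp [ 0.5471 -0.1539  0.1491] Ftan 10.1 free 4.2 Frad 0.5
steps [[6.0, 2.6], [6.2, 2.1], [6.3, 1.5], [6.4, 0.8], [6.5, 0.2]] fix rx,ry [ 0.31 -0.56] dz -0.6
```

jog_arm --pt "3 1.2 0 0 0 0 0.1"

```text
clock: 25.18
eef_pos: [0.5511, -0.152, 0.3211]
orientation: [-3.129, 0.005, 1.61]
force: [-10.3, -4.9, 10.4]
grip_width: 0.254
```

```bash
python3 -c "
from h import *
cr(dq=.1,R=.065,z=.3205)
"
```

```text
t 25.18 tcp [ 551.1 -152.   321.1] yaxis 2.26 z [-0.0124 -0.0055 -0.9999] F [-10.3  -4.9  10.4] grip 0.254
rad 65.2 q 4.296 grasp [ 0.549  -0.1529  0.1492] Ftan 11.4 free 4.1 Frad 0.0
steps [[6.1, 2.3], [6.2, 1.9], [6.4, 1.3], [6.5, 0.6], [6.5, -0.0]] fix rx,ry [ 0.31 -0.71] dz -0.6
```

Excess is now about 5 N, so roughly 65 N clamp. Unloading the hand, then letting go.

jog_arm --pt "0 0 0 0 0 0 0.1" --pt "0 0 0 0 0 0 0.1"

```text
clock: 25.42
eef_pos: [0.5511, -0.1522, 0.3213]
orientation: [-3.129, 0.005, 1.61]
force: [1.2, 0.6, 1.0]
grip_width: 0.254
```

```bash
python3 -c "
from h import *
cr(dq=.1,R=.065,z=.3205)
"
```

```text
t 25.43 tcp [ 551.1 -152.2  321.3] yaxis 2.23 z [-0.0123 -0.0053 -0.9999] F [1.2 0.6 1. ] grip 0.254
rad 65.0 q 4.295 grasp [ 0.549  -0.1531  0.1493] Ftan -1.4 free 4.1 Frad 0.0
steps [[6.0, 2.5], [6.2, 1.9], [6.4, 1.3], [6.5, 0.6], [6.5, -0.0]] fix rx,ry [ 0.3 -0.7] dz -0.8
```

The crank holds itself: the hand is unloaded and q is unchanged. Opening and lifting clear.

jog_arm --pt "0 0 0 0 0 0 0.5" --pt "0 0 0 0 0 0 0.7" --pt "0 0 0 0 0 0 0.7" --pt "0 0 0 0 0 0 0.7"

```text
clock: 25.92
eef_pos: [0.5507, -0.1521, 0.3208]
orientation: [-3.128, 0.004, 1.61]
force: [0.6, -0.3, -0.3]
grip_width: 0.663
```

jog_arm --pt "0 0 15 0 0 0 0.7" --pt "0 0 35 0 0 0 0.7" --pt "0 0 40 0 0 0 0.7" --pt "0 -40 30 0 0 0 0.7" --pt "0 -50 0 0 0 0 0.7"

```text
clock: 26.55
eef_pos: [0.5503, -0.2417, 0.4494]
orientation: [-3.129, 0.005, 1.614]
force: [0.1, -0.1, 0.3]
grip_width: 0.701
```

jog_arm --pt "0 -50 0 0 0 0 0.7" --pt "0 -50 0 0 0 0 0.7" --pt "0 -30 0 0 0 0 0.7" --pt "0 0 0 0 0 0 0.7" --pt "0 0 0 0 0 0 0.7"

```text
clock: 27.18
eef_pos: [0.5491, -0.3778, 0.4559]
orientation: [-3.134, 0.009, 1.611]
force: [0.3, 0.6, -0.3]
grip_width: 0.694
```

```bash
python3 -c "
from h import *
st()
for n in('top','side'):
    save(n,n+'14.png')
    for l in('carton_center','fence_face','platen_face','knob_grip'): print(n,l,[(np.round(d['at'],4),round(d['conf'],2)) for d in imaging.mark_of(l,n)[:3]])
a=cv2.imread('pics/top14.png');b=cv2.imread('pics/side14.png')
cv2.imwrite('pics/crop12.png',np.hstack([cv2.resize(a[180:340,215:428],(400,300),interpolation=cv2.INTER_CUBIC),cv2.resize(b[150:330,210:450],(400,300),interpolation=cv2.INTER_CUBIC)]))
"
```

```text
t 27.18 tcp [ 549.1 -377.8  455.9] yaxis 2.32 z [-0.0074 -0.0091 -0.9999] F [ 0.3  0.6 -0.3] grip 0.694
top carton_center [(array([0.3601, 0.3055, 0.0378]), 0.97), (array([0.57  , 0.0657, 0.0598]), 0.92)]
top fence_face [(array([0.5676, 0.1261, 0.0566]), 0.63)]
top platen_face [(array([0.573 , 0.0179, 0.0557]), 0.47)]
top knob_grip [(array([ 0.5478, -0.1546,  0.1411]), 0.51)]
side carton_center [(array([0.3572, 0.3055, 0.0402]), 0.97), (array([0.5666, 0.0709, 0.0578]), 0.66)]
side fence_face [(array([0.5617, 0.124 , 0.0556]), 0.5)]
side platen_face [(array([0.5683, 0.0225, 0.0478]), 0.61), (array([ 0.391 , -0.4265,  0.0009]), 0.4)]
side knob_grip [(array([ 0.5483, -0.1539,  0.1397]), 0.57)]
```

View pics/crop12.png

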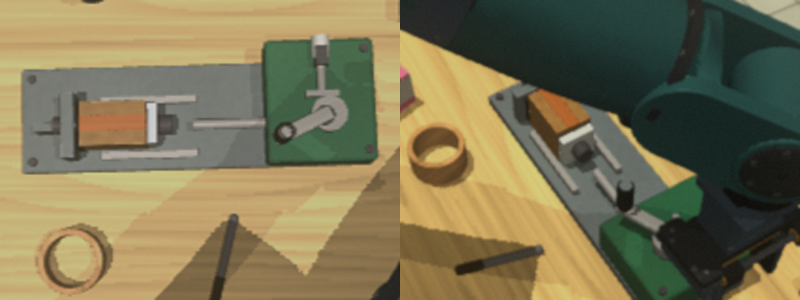

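The carton is squeezed between platen and fence pad, and the knob stayed where I released it. The tape roll and marker haven't moved, and the hand is clear.

```bash
python3 -c "
from h import *
print(order.close_job())"
```

```text
the job is handed in; nothing more can be done
None
```

The plain carton is standing in the press bed, clamped against the fence pad at an estimated 65 N. I handed the job in at about 27 s on the clock, well under the 72 s limit.

**What I did**
- I set the carton upright between the guides and let go. It brushed one guide on the way down; a 4 mm sideways shift freed it.
- I turned the crank clockwise through about 1.7 turns at roughly 1 rad/s on average, with no flying back. It stood still for up to about 0.4 s a few times while I took pictures.
- I stopped when the knob force rose about 5 N above its free load.

**Last checks**
- With the hand unloaded, the crank did not move, and after release the knob was seen where I let it go, at about (0.548, -0.154).
- The last pictures show the carton upright and squeezed between the platen and the pad.
- The tape roll and marker look unmoved in that last picture; I did not re-check the other bystanders.
- The gripper is clear and touching nothing.

**What disagreed or stayed uncertain**
- The clamp force is estimated, not measured directly. The knob force gives about 67 N; reckoning from how far the crank turned after touch gives roughly 45–70 N. All of that lies within the 25–110 N limits.
- My press frame, fitted from the guides, put the fence front about 12 mm nearer than the detector marks did. The touch came about where the marks predicted.

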